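# Stand the tube rack back on its feet and push it home

### The arm

A 6-joint arm with a two-finger parallel gripper is mounted at the origin on the work surface. World frame = base frame: x ahead of the robot, y to its left, z up, the work surface at z = 0. Lengths are in mm, angles in rad, forces in N, time in s.
With the tool pointing down it reaches from about 350 to 975 mm from the base axis. Payload 7.1 kg.
Tool frame: the origin (TCP) lies between the finger pads; the fingertips stand 19 mm ahead of it and the grasp point (between the pads) is the TCP (ctrl.tcp_to_tips is the distance from the TCP to the fingertips, in mm); z points along the fingers, y is the line along which they close (so a half turn about z gives the same grasp; the last joint's range is limited). The gripper opens to 88 mm and grips with 3 to 60 N. Pads are 20 mm wide; open, the fingers measure 115 mm over their backs; the gripper's body (75 mm by 178 mm) begins 61 mm behind the grasp point.
Start: joints at [1.112, 0.423, 1.63, -0, 1.089, -0.019], TCP at [266.067, 565.521, 241.675] pointing down, gripper open.
Joint ranges: [-3, 3], [-0.9, 2.11], [0.09, 2.58], [-1.31, 4.45], [0.11, 2.69], [-2.54, 2.54]. Speed limits (rad/s): [2.39, 2.39, 3.01, 3.14, 3.14, 3.14].

### API

Orientations are given as a rotation vector (axis times angle).
In Python, from workcell import status, optics, ctrl gives the robot as it stands. The module is installed in compiled form; this text tells all that it offers.
- The arm moves only by the shell command python3 -m inch 'ROWS'. ROWS is JSON, a list that holds one entry, the list of rows, each a list of 7 numbers: the shift along the tool's x, y, z in mm, then the turn, a rotation vector about the tool's x, y, z in rad, then the opening in per cent of the stroke, from 0 (shut) to 100 (fully open). A call has 1 to 20 rows; each row is the pose to reach, as a shift and turn from the pose commanded when the call began, along the tool's axes at that moment; what a row does not reach only later rows make up. A row lasts 1/10 s, in which the tool goes at most 50 mm and 8.59 degrees, less where a joint would pass 70% of its speed; a pose out of reach is approached as far as the arm can. A call with a gripper value outside its range is refused whole. The fingers move at their own pace and stop on an object; the grip force is fixed at half the most. Time passes only in rows, so rows that repeat a pose let the fingers close. It gives the time, the measured TCP pose, the force, the opening and the grip force at its end, in the units of the state.
- status.get_obs(): the state, without advancing time (a new reading comes with each control period).
- optics.get_image(name): name is "side" or "top"; returns a dict with "frame" (420x560x3 uint8, red, green, blue), "fx", "fy", "cx", "cy" (pixels), "rvec" (rotation vector, rad) and "tvec" (3), from world to camera coordinates, as OpenCV has them. Camera axes: x right, y down, z forward; pixel columns grow to the right and rows downward; lengths in mm; the calibration is good to about 2 mm. A picture is of the moment at which its call begins. There is no depth.
- ctrl.close_job(): hands the job in; it is judged then, once.
The state is a dict: "t": time; "qpos": joint angles; "qvel": joint speeds; "joint_torque": joint torques, N m; "ee_pos": TCP position; "orientation": TCP orientation; "ft_force": force on the tool from outside, world axes, zero at the start; "moment": the same for the moment, N m; "width": finger opening in mm; "grasp_force": force on a finger pad.
Only numpy, scipy, OpenCV 4.12 (cv2) and the standard library are available. Lean on these libraries where they do the work, as an engineer would, in place of code of your own. Each camera call takes 0.05 s, during which the arm holds its last target. There are 200 camera calls.

### The job

The white tube rack has been left standing on its end on the grey bench mat: push it over with the fingers, never lifting or carrying it, so that it comes down on its black feet with the holes facing up. Then push it along the mat until its leading end is square and flush against the aluminium stop bar. Leave the blue rack standing on its end, and leave everything else where it is.

Things in the scene. Friction and masses are not known exactly. Their poses are not given: they have to be found in the camera images.
- white_rack: White plastic tube rack, loose, 0.16 to 0.26 kg, 190 long, 90 wide, 55 mm high over its feet; starts standing on its 55 x 90 mm end. Origin: centre of that end panel (the trailing end later). z: along the length, up at the start, level towards the stop bar when on its feet. y: across the width. x: out of the feet side, level roughly towards the bar at the start, straight down when on its feet.
- white_rack_holes (a point): Point on the white rack: centre of the flat hole plate, the 90 x 190 mm face with 4 x 8 dark round holes (only marked, not open), at x = -27.5 mm, z = 95 mm of the rack; it looks back towards the robot at the start. Pushed here more than 100 mm above the mat, the rack tips rather than slides (about 0.5 N), overbalances at about 16 degrees and falls on its feet by itself.
- white_rack_front (a point): Point on the white rack: centre of its far end panel (top end at the start, 190 mm from the origin along z), which finally meets the stop bar. If it meets the bar askew, friction can jam it there at an angle however hard its trailing end is pushed; nudging the trailing end sideways squares it. Sliding it takes about 2 N.
- white_rack_heel (a point): Point on the white rack: middle of the bottom edge on the feet side (x = +27.5 mm, z = 0), about which it tips towards the feet side (feet plane at x = +27.5 mm, four black feet). It stays within a few mm of the mat throughout, unless the rack is lifted.
- blue_rack: Blue rack of the same make and size and the same axes, also standing on its end on the mat, about 240 mm beside the white one, on either side. Loose; it is to stay standing.
- station: Grey bench mat, fixed, 3 mm thick, 400 (x) by 480 mm (y), origin on the table top, 10 mm short of its centre; x runs from the racks away from the robot to the aluminium stop bar. Bar: along y, 460 mm long, 14 mm thick, top at z = 33 mm, its face towards the robot at x = 190 mm. Once tipped, the rack's leading end lies roughly 40 to 75 mm short of that face.
- vial: Small closed vial with a red cap, 24 mm across, 45 mm tall, standing on the mat midway between the racks' lanes; bystander. Origin: centre of its underside.
- amber_jar: Amber glass jar with a black lid, 56 mm across, 75 mm tall, beside the mat; bystander. Origin: centre of its underside.
- wash_bottle: Clear bottle with a red cap, 62 mm across, 150 mm tall, beside the mat; bystander. Origin: centre of its underside.
- petri_dish: Closed glass dish, 88 mm across, 14 mm high, beside the mat; bystander. Origin: centre of its underside.
- slide_box: Green plastic slide box, 89 x 99 x 34 mm, beside the mat; bystander. Origin: centre of its underside.

How it is judged (in metres and radians):
On the way, in this order (a step that is already met when the one before it is completed fails the run):
1. the white rack has been tipped on to its feet, holes up (angle between white_rack's own x axis and vertical above 3.05 rad), for 0.1 s.
2. the white rack stands on its feet, square and flush against the stop bar (angle between white_rack's own x axis and vertical above 3.05 rad and x of white_rack_front in the frame of station between 0.184 and 0.194 m and y of white_rack_front in the frame of station between -0.19 and 0.19 m and angle between the z axis of white_rack and the x axis of station, either way round below 0.07 rad and height (world z) of white_rack below 0.045 m), for 0.2 s.
At the end, for the whole second after the job is handed in: White rack at rest on its feet, holes up (within 5 degrees), leading end square to the bar within 4 degrees, its middle within 6 mm of the bar's face, whole width against the bar; blue rack still upright; it and every bystander within 20 mm of their starts (all of step 2 and linear speed of white_rack below 0.01 m/s and angle between blue_rack's own z axis and vertical below 0.1 rad and distance of each of blue_rack, vial, amber_jar, wash_bottle, petri_dish, slide_box from where it was at the start of the episode below 0.02 m); the robot touches nothing.
It fails at once if the white rack is lifted: the edge it tips about comes more than 25 mm above the table (height (world z) of white_rack_heel above 0.025 m).
It fails at once if the blue rack is tipped or shoved (over 0.2 rad or 20 mm) (angle between blue_rack's own z axis and vertical above 0.2 rad or distance of blue_rack from where it was at the start of the episode above 0.02 m).
It fails at once if a bystander is moved by more than 20 mm (distance of any of vial, amber_jar, wash_bottle, petri_dish, slide_box from where it was at the start of the episode above 0.02 m).
It also fails if it takes over 72 s, if anything falls off the work surface, if the arm or the gripper's body presses on something with over 40 N, if the wrist force passes 120 N, or if a joint passes its speed limit or range.

## Working session

There is one attempt and no reset: what is moved stays moved. The work goes in short steps, Python scripts to look and compute and a shell command to move; the robot and the scene stay as the last step left them, time stands still between calls to the robot, and variables do not carry over. Pictures are saved under pics/ and viewed, at most 10 in all, crops included, and the job is handed in when it is done.

```bash
mkdir -p pics
cat > h.py <<'E'
import numpy as np,cv2
from workcell import status,optics,ctrl
def get(n,f=None):
    d=optics.get_image(n)
    if f: cv2.imwrite('pics/'+f,d['frame'][:,:,::-1])
    return d
def ray(d,u,v,z):
    R=cv2.Rodrigues(np.array(d['rvec'],float))[0];t=np.array(d['tvec'],float).ravel()
    c=-R.T@t; r=R.T@np.array([(u-d['cx'])/d['fx'],(v-d['cy'])/d['fy'],1])
    return (c+r*(z-c[2])/r[2])
def cam(d):
    R=cv2.Rodrigues(np.array(d['rvec'],float))[0];return -R.T@np.array(d['tvec'],float).ravel()
def proj(d,p):
    K=np.array([[d['fx'],0,d['cx']],[0,d['fy'],d['cy']],[0,0,1]],float)
    return cv2.projectPoints(np.array(p,float).reshape(-1,3),np.array(d['rvec'],float),np.array(d['tvec'],float),K,None)[0].reshape(-1,2)
E
python3 - <<'E'
from h import *
for n in('side','top'):
    d=get(n,n+'0.png');print(n,cam(d),d['fx'])
o=status.get_obs();print(o['ee_pos'],o['orientation'],o['t'],o['ft_force'],ctrl.tcp_to_tips)
E
```

```text
side [ 132.722814   -795.38717782 1012.22151837] 507.00401437803254
top [ 426.91513111   -3.33894611 1406.06098532] 536.2026549047182
[265.89397357 565.11597482 241.00629228] [-6.85240095e-01 -3.06566520e+00  2.01368880e-03] 0.1 [-0.00378203  0.18703544 -0.03348924] 19.0
```

View pics/side0.png

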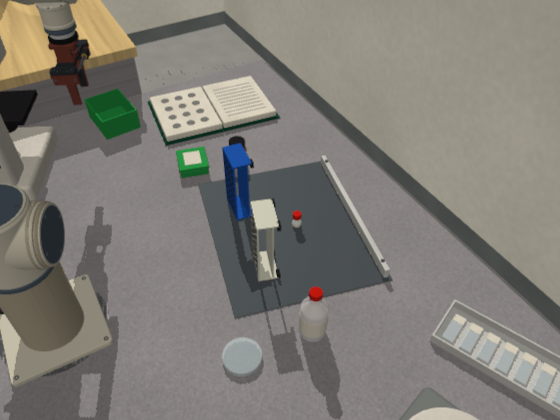

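View pics/top0.png

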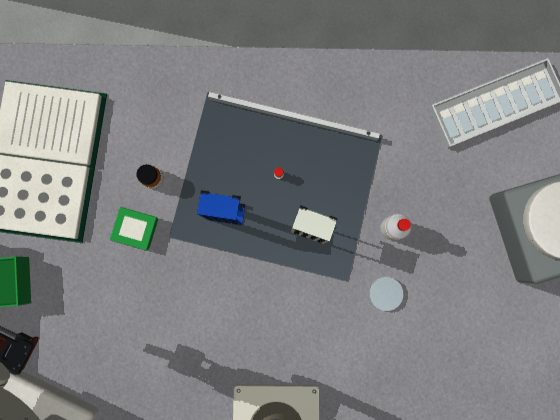

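The top view shows the white rack at about (315,225), the blue one at (220,207) and the vial at (279,173). The bar runs from (208,96) to (380,137). The side view shows the feet on the bar side. Next I'll measure these.

```bash
cat > m.py <<'E'
from h import *
d=get('top');f=d['frame'].astype(int);hsv=cv2.cvtColor(d['frame'],cv2.COLOR_RGB2HSV)
def mask(lo,hi,box):
    m=cv2.inRange(hsv,np.array(lo),np.array(hi));z=np.zeros_like(m);x0,y0,x1,y1=box;z[y0:y1,x0:x1]=m[y0:y1,x0:x1];return z
def rect(m,z,name):
    c=max(cv2.findContours(m,0,2)[0],key=cv2.contourArea);b=cv2.boxPoints(cv2.minAreaRect(c))
    print(name,cv2.contourArea(c),b.round(1).tolist());p=np.array([ray(d,u,v,z)[:2] for u,v in b]);print(p.round(1).tolist(),p.mean(0).round(1))
    return p
rect(mask([0,0,170],[179,70,255],(280,190,350,260)),193,'white')
rect(mask([105,120,60],[130,255,255],(190,180,260,240)),193,'blue')
rect(mask([0,150,100],[10,255,255],(265,160,290,185)),48,'vialcap')
rect(mask([0,0,140],[179,60,255],(200,85,390,148)),33,'bar')
E
python3 m.py
python3 - <<'E'
import cv2
im=cv2.imread('pics/top0.png')[150:290,160:420];cv2.imwrite('pics/c1.png',cv2.resize(im,None,fx=3,fy=3,interpolation=cv2.INTER_CUBIC))
E
```

```text
white 793.0 [[291.79998779296875, 227.39999389648438], [299.20001220703125, 206.60000610351562], [336.3999938964844, 219.89999389648438], [329.0, 240.60000610351562]]
[[500.4, -30.1], [547.8, -46.4], [518.6, -131.2], [471.4, -114.6]] [509.6 -80.6]
blue 971.0 [[195.60000610351562, 217.0], [200.3000030517578, 190.5], [246.3000030517578, 198.60000610351562], [241.60000610351562, 225.10000610351562]]
[[521.0, 188.0], [581.7, 179.0], [564.6, 74.1], [504.0, 83.6]] [542.8 131.2]
vialcap 50.0 [[274.0, 168.0], [282.0, 168.0], [282.0, 176.0], [274.0, 176.0]]
[[660.8, 14.0], [661.1, -6.4], [640.4, -6.7], [640.1, 13.7]] [650.6   3.7]
bar 2390.0 [[207.60000610351562, 96.80000305175781], [218.6999969482422, 50.400001525878906], [399.1000061035156, 93.69999694824219], [388.0, 140.10000610351562]]
[[849.0, 190.6], [974.6, 164.4], [865.6, -311.8], [741.2, -281.9]] [857.6 -59.7]
```

View pics/c1.png

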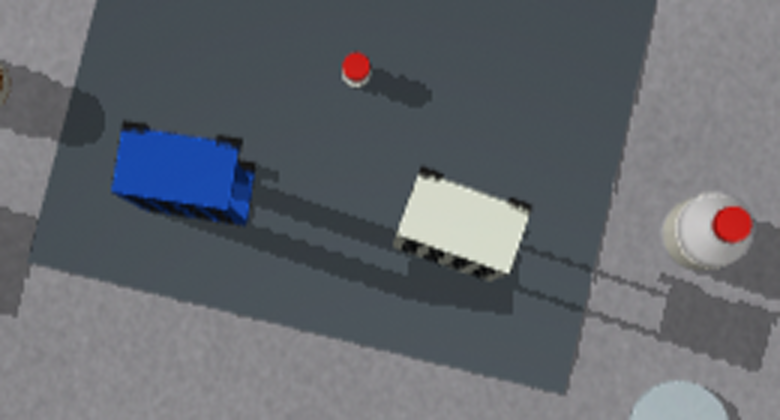

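```bash
cat > st.py <<'E'
from m import *
# near edge of mat & bar edges: column scans
L=cv2.cvtColor(d['frame'],cv2.COLOR_RGB2GRAY).astype(int)
print('px',L[255,200],L[110,290],d['frame'][230,260],d['frame'][270,200])
near=[];bf=[];bb=[]
for u in range(225,372,3):
    c=L[:,u]
    if u<345:
        v0=int(238+(u-172)*42/178);g=[c[v+1]-c[v-1] for v in range(v0-9,v0+10)];v=v0-9+int(np.argmax(g))
        near.append((u,v))
    v0=int(98+(u-208)*41/172);s=c[v0-12:v0+14];w=np.where(s>150)[0]
    w=[i for i in range(v0-12,v0+14) if c[i]>150]
    g=[c[v+1]-c[v-1] for v in range(v0-2,v0+14)];bf.append((u,v0-2+int(np.argmin(g))))
for n,pts,z in(('near',near,3),('barfront z33',bf,33),('barfront z3',bf,3)):
    P=np.array([ray(d,u,v,z)[:2] for u,v in pts],np.float32)
    vx,vy,x0,y0=cv2.fitLine(P,cv2.DIST_HUBER,0,.01,.01).ravel()
    if vy<0:vx,vy=-vx,-vy
    n_=np.array([vy,-vx]);print(n,'yawdeg',np.degrees(np.arctan2(n_[1],n_[0])).round(2),'offset along n',round(float(n_@[x0,y0]),1),'res',np.abs((P-[x0,y0])@n_).mean().round(2))
E
python3 st.py|tail -4
python3 - <<'E'
import cv2
im=cv2.imread('pics/top0.png')[85:150,200:390];cv2.imwrite('pics/c2.png',cv2.resize(im,None,fx=4,fy=4,interpolation=cv2.INTER_CUBIC))
E
```

```text
px 139 134 [54 59 64] [137 136 139]
near yawdeg -13.19 offset along n 404.9 res 0.67
barfront z33 yawdeg -13.18 offset along n 785.6 res 0.64
barfront z3 yawdeg -13.18 offset along n 793.7 res 0.66
```

View pics/c2.png

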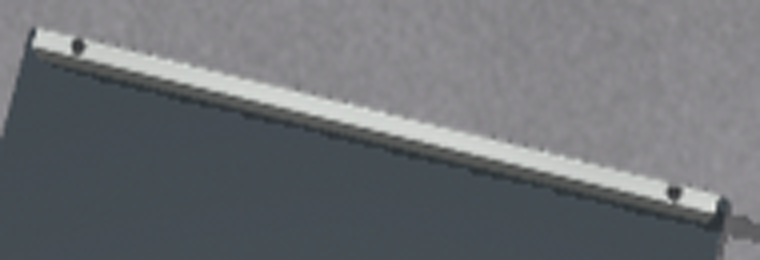

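Station yaw is -13.2°, with the bar face at n≈785 along it. The crop shows the bar's face clearly. The white rack's yaw is about -19°, and its hole face centre is near (486,-72). Next I'll get the tool-frame shift for the approach.

```bash
cat > go.py <<'E'
import sys
from h import *
from scipy.spatial.transform import Rotation as R
def go(x,y,z,yawy):
    """yawy: wanted direction of tool y in world (deg, mod 180), tool down"""
    o=status.get_obs();r=R.from_rotvec(o['orientation']);p=np.array(o['ee_pos'])
    a=np.radians(yawy);Y=np.array([np.cos(a),np.sin(a),0])
    if Y@r.as_matrix()[:,1]<0:Y=-Y
    Z=np.array([0,0,-1.]);T=np.c_[np.cross(Y,Z),Y,Z]
    print('t',o['t'],'at',p.round(1),'y dir',np.degrees(np.arctan2(*r.as_matrix()[1::-1,1])).round(2),'F',np.round(o['ft_force'],1),'w',round(o['width'],1))
    print('shift',r.inv().apply(np.array([x,y,z])-p).round(1),'turn',(r.inv()*R.from_matrix(T)).as_rotvec().round(3))
go(*map(float,sys.argv[1:5]))
E
python3 go.py 429 -52 241 71
```

```text
t 0.2 at [265.9 565.3 241.2] y dir 64.8 F [-0.4  0.6  0.4] w 87.8
shift [-410.4 -489.1    0.6] turn [-0.001 -0.    -0.108]
```

```bash
python3 -m inch '[[[-29,-35,0,0,0,-0.01,57],[-58,-70,0,0,0,-0.02,57],[-87,-105,0,0,0,-0.03,57],[-116,-140,0,0,0,-0.04,57],[-145,-175,0,0,0,-0.05,57],[-174,-210,0,0,0,-0.06,57],[-203,-245,0,0,0,-0.07,57],[-232,-280,0,0,0,-0.08,57],[-261,-315,0,0,0,-0.09,57],[-290,-350,0,0,0,-0.1,57],[-319,-385,0,0,0,-0.108,57],[-348,-420,0,0,0,-0.108,57],[-377,-455,0,0,0,-0.108,57],[-400,-480,0,0,0,-0.108,57],[-410,-489,0,0,0,-0.108,57],[-410,-489,0,0,0,-0.108,57],[-410,-489,0,0,0,-0.108,57]]]'; python3 go.py 429 -52 154 71
```

```text
t: 1.9
ee_pos: [428.4, -50.8, 241.4]
orientation: [-0.519, -3.097, -0.001]
ft_force: [0.3, 0.8, -1.1]
width: 50.2
grasp_force: 0.0
t 1.9 at [428.4 -50.8 241.4] y dir 70.97 F [ 0.3  0.8 -1.1] w 50.2
shift [-1.1 -1.  87.4] turn [ 0.    -0.001 -0.001]
```

```bash
python3 -m inch '[[[0,-1,30,0,0,0,57],[-1,-1,60,0,0,0,57],[-1,-1,87,0,0,0,57],[-1,-1,87,0,0,0,57],[-1,-1,87,0,0,0,57]]]'
python3 - <<'E'
from h import *
a=get('top')['frame'][150:290,180:400];b=get('side')['frame'][120:300,180:400]
im=np.vstack([cv2.resize(a,(440,280)),cv2.resize(b,(377,308),).repeat(1,0) if 0 else cv2.copyMakeBorder(cv2.resize(b,(385,315)),0,0,0,55,0)])
cv2.imwrite('pics/c3.png',im[:,:,::-1])
E
```

```text
t: 2.4
ee_pos: [429.1, -51.6, 154.9]
orientation: [-0.516, -3.098, -0.0]
ft_force: [0.5, -0.3, 0.6]
width: 50.0
grasp_force: 0.0
```

View pics/c3.png

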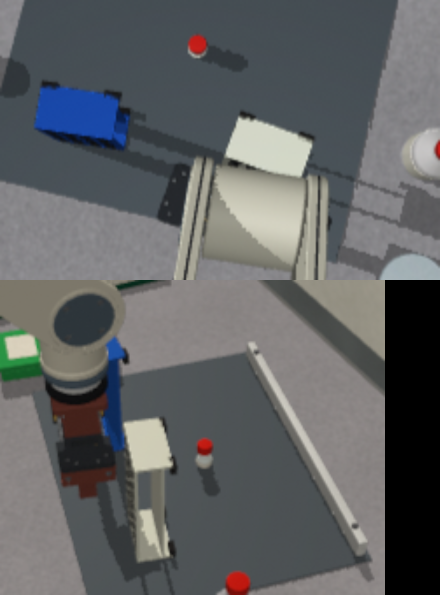

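The top crop shows the gripper centred behind the rack's hole face, and the side crop shows the fingertips at about two thirds of its height. I'll push along -x of the tool.

```bash
python3 -m inch '[[[-12,0,0,0,0,0,57],[-24,0,0,0,0,0,57],[-36,0,0,0,0,0,57],[-42,0,0,0,0,0,57],[-46,0,0,0,0,0,57],[-50,0,0,0,0,0,57],[-54,0,0,0,0,0,57],[-58,0,0,0,0,0,57],[-62,0,0,0,0,0,57],[-66,0,0,0,0,0,57],[-70,0,0,0,0,0,57],[-74,0,0,0,0,0,57],[-78,0,0,0,0,0,57],[-82,0,0,0,0,0,57],[-86,0,0,0,0,0,57],[-90,0,0,0,0,0,57]]]'
python3 - <<'E'
from h import *
cv2.imwrite('pics/c4.png',get('side')['frame'][120:300,180:400,::-1])
E
```

```text
t: 4.1
ee_pos: [514.9, -82.2, 154.7]
orientation: [0.519, 3.098, -0.0]
ft_force: [0.1, -0.0, -0.4]
width: 49.8
grasp_force: 0.0
```

View pics/c4.png

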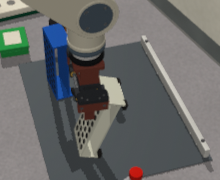

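The rack is leaning towards the bar and the blue rack is untouched. I'll keep pushing.

```bash
python3 -m inch '[[[-4,0,0,0,0,0,57],[-8,0,0,0,0,0,57],[-12,0,0,0,0,0,57],[-16,0,0,0,0,0,57],[-16,0,0,0,0,0,57],[-16,0,0,0,0,0,57],[-16,0,0,0,0,0,57],[-16,0,0,0,0,0,57],[-16,0,0,0,0,0,57],[-16,0,0,0,0,0,57],[-16,0,0,0,0,0,57]]]'
python3 - <<'E'
from h import *
cv2.imwrite('pics/c5.png',get('side')['frame'][120:300,180:400,::-1])
E
```

```text
t: 5.25
ee_pos: [529.7, -87.3, 154.7]
orientation: [-0.519, -3.098, 0.0]
ft_force: [-0.1, 0.5, 0.3]
width: 49.9
grasp_force: 0.0
```

View pics/c5.png

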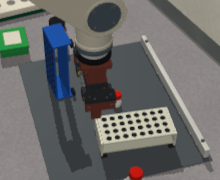

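The rack is down on its feet with the holes up. I'll back off and measure it.

```bash
python3 -m inch '[[[30,0,0,0,0,0,57],[60,0,0,0,0,0,57],[90,0,0,0,0,0,57],[120,0,0,0,0,0,57],[120,0,0,0,0,0,57],[120,0,0,0,0,0,57]]]'
cat > w.py <<'E'
from h import *
d=get('top');hsv=cv2.cvtColor(d['frame'],cv2.COLOR_RGB2HSV)
m=cv2.inRange(hsv,np.array([20,8,150]),np.array([50,80,255]));z=m*0;z[105:260,270:375]=m[105:260,270:375]
# cut off the bar: keep n<783 at z 58
vs,us=np.nonzero(z);n=np.array([.9736,-.2284]);t=np.array([.2284,.9736])
P=np.array([ray(d,u,v,58)[:2] for u,v in zip(us,vs)]);k=P@n<775
z[vs[~k],us[~k]]=0
c=max(cv2.findContours(cv2.morphologyEx(z,cv2.MORPH_CLOSE,np.ones((7,7),np.uint8)),0,2)[0],key=cv2.contourArea)
P=np.array([ray(d,*q[0],58)[:2] for q in c],np.float32);r=cv2.minAreaRect(P);b=cv2.boxPoints(r)
print('rect',r,'\nn,t of corners',np.c_[b@n,b@t].round(1).tolist())
i=np.argsort(b@n);tr=b[i[:2]].mean(0);le=b[i[2:]].mean(0);v=le-tr
print('trail',tr,'lead',le,'len',np.hypot(*v),'yaw',np.degrees(np.arctan2(v[1],v[0])),'lead n,t',le@n,le@t)
E
python3 w.py; python3 -c "
import cv2;from h import *
cv2.imwrite('pics/c6.png',cv2.resize(get('top')['frame'][80:300,180:420,::-1],None,fx=2.5,fy=2.5))"
```

```text
t: 5.9
ee_pos: [416.7, -48.2, 155.0]
orientation: [0.518, 3.097, -0.0]
ft_force: [1.5, 0.3, 0.4]
width: 50.0
grasp_force: 0.0
rect ((628.9391479492188, -121.51303100585938), (90.05638122558594, 189.579833984375), 71.2492904663086) 
n,t of corners [[541.4, -10.3], [730.1, -28.6], [738.8, 61.0], [550.1, 79.3]]
trail [539.1801 -91.0427] lead [ 718.6982  -151.98337] len 189.5798 yaw -18.750711 lead n,t 734.4375504028321 16.179657568359353
```

View pics/c6.png

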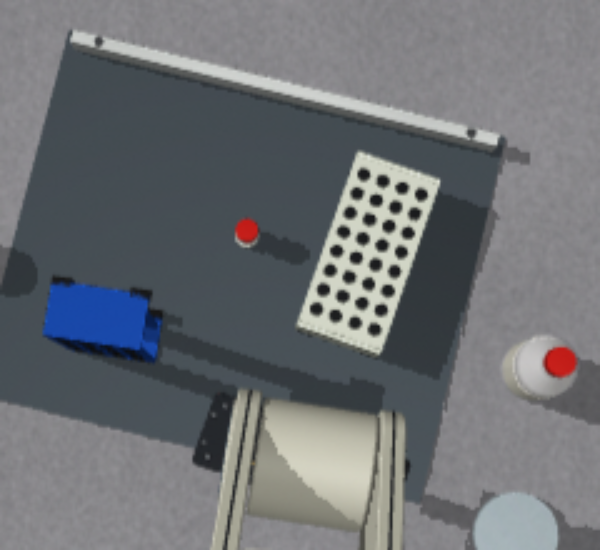

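The rack lies intact at yaw -18.75°. Its trailing end is at (539,-91) and its leading end is about 51 mm from the bar. I'll drop behind it with the fingers parallel to the bar.

```bash
python3 go.py 499 -88 47 76.8
```

```text
t 6.0 at [417.8 -48.5 155.1] y dir 70.99 F [ 1.   0.8 -1.1] w 50.2
shift [-89.4 -10.9 108.2] turn [ 0.     0.002 -0.101]
```

```bash
python3 -m inch '[[[-20,-3,30,0,0,-0.03,57],[-40,-5,55,0,0,-0.06,57],[-60,-8,80,0,0,-0.09,57],[-75,-10,100,0,0,-0.101,57],[-89,-11,108,0,0,-0.101,57],[-89,-11,108,0,0,-0.101,57],[-89,-11,108,0,0,-0.101,57]]]'; python3 go.py 537.9 -97.1 47 76.8
```

```text
t: 6.7
ee_pos: [497.0, -87.7, 46.9]
orientation: [-0.362, -3.121, 0.0]
ft_force: [0.2, 0.1, 0.5]
width: 50.0
grasp_force: 0.0
t 6.7 at [497.  -87.7  46.9] y dir 76.75 F [0.2 0.1 0.5] w 50.0
shift [-41.9   0.2  -0.1] turn [-0.    -0.    -0.001]
```

```bash
python3 -m inch '[[[-10,0,0,0,0,0,57],[-20,0,0,0,0,0,57],[-25,0,0,0,0,0,57],[-29,0,0,0,0,0,57],[-33,0,0,0,0,0,57],[-37,0,0,0,0,0,57],[-41,0,0,0,0,0,57],[-45,0,0,0,0,0,57],[-49,0,0,0,0,0,57],[-53,0,0,0,0,0,57],[-57,0,0,0,0,0,57],[-61,0,0,0,0,0,57],[-65,0,0,0,0,0,57],[-65,0,0,0,0,0,57]]]'; python3 w.py
```

```text
t: 8.1
ee_pos: [561.1, -102.7, 46.8]
orientation: [0.361, 3.119, -0.0]
ft_force: [-0.0, 1.0, 0.2]
width: 50.3
grasp_force: 0.0
rect ((586.3729248046875, -135.4485626220703), (174.2305450439453, 348.54046630859375), 80.26226806640625) 
n,t of corners [[433.1, -95.4], [781.1, -74.4], [770.5, 99.5], [422.6, 78.5]]
trail [ 414.61353 -105.97276] lead [ 758.1323  -164.92436] len 348.54047 yaw -9.73773 lead n,t 775.7863551818848 12.587063830566404
```

```bash
cat > w2.py <<'E'
from h import *
import sys
n=np.array([.9736,-.2284]);t=np.array([.2284,.9736])
d=get('top');hsv=cv2.cvtColor(d['frame'],cv2.COLOR_RGB2HSV)
m=cv2.inRange(hsv,np.array([20,8,150]),np.array([50,80,255]))
vs,us=np.nonzero(m);P=np.array([ray(d,u,v,58)[:2] for u,v in zip(us,vs)]);N=P@n;T=P@t
k=(N>690)&(N<float(sys.argv[1]))&(T>-60)&(T<110);N=N[k];T=T[k]
# sides per n-bin, front per t-bin
nb=np.arange(692,N.max()-6,3);L=[T[abs(N-b)<2].max() for b in nb];Rr=[T[abs(N-b)<2].min() for b in nb]
tb=np.arange(np.median(Rr)+8,np.median(L)-8,3);F=[N[abs(T-b)<2].max() for b in tb]
D=lambda x,y:np.degrees(np.arctan(np.polyfit(x,y,1)[0])).round(2)
print('side yaw rel',D(nb,L),D(nb,Rr),'front yaw rel',-D(tb,F),'front n med',np.median(F).round(1),'t',np.median(L).round(1),np.median(Rr).round(1))
E
python3 w2.py 783; python3 -c "
import cv2;from h import *
cv2.imwrite('pics/c7.png',cv2.resize(get('top')['frame'][80:300,180:420,::-1],None,fx=2.5,fy=2.5))"
```

```text
side yaw rel -0.87 -0.81 front yaw rel -1.09 front n med 771.1 t 75.1 -13.1
```

View pics/c7.png

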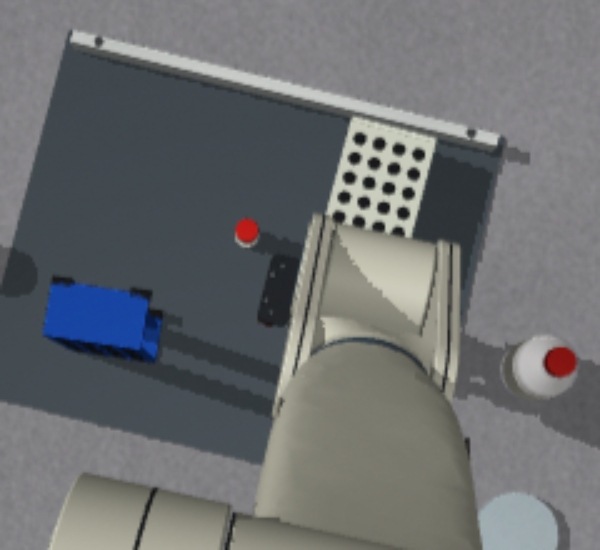

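The rack is about 1° off square and about 14 mm short of the bar, so I'll continue gently.

```bash
python3 -m inch '[[[-3,0,0,0,0,0,57],[-6,0,0,0,0,0,57],[-9,0,0,0,0,0,57],[-11,0,0,0,0,0,57],[-13,0,0,0,0,0,57],[-14,0,0,0,0,0,57],[-14,0,0,0,0,0,57]]]'; python3 go.py 561.1 -102.7 47 76.8; python3 w2.py 790
```

```text
t: 8.95
ee_pos: [574.0, -105.7, 46.7]
orientation: [0.362, 3.12, -0.0]
ft_force: [-0.4, 0.6, -0.6]
width: 50.3
grasp_force: 0.2
t 8.95 at [ 574.  -105.7   46.7] y dir 76.78 F [-0.4  0.6 -0.6] w 50.3
shift [13.2 -0.  -0.4] turn [ 0.  0. -0.]
side yaw rel 0.13 -0.19 front yaw rel 0.49 front n med 785.1 t 78.1 -9.8
```

```bash
python3 -m inch '[[[-1,0,0,0,0,0,57],[-2,0,0,0,0,0,57],[-2,0,0,0,0,0,57],[-2,0,0,0,0,0,57]]]'
```

```text
t: 9.4
ee_pos: [574.2, -105.8, 46.5]
orientation: [-0.361, -3.118, -0.0]
ft_force: [-5.8, 1.0, 4.5]
width: 50.0
grasp_force: 3.0
```

```bash
python3 -m inch '[[[-1,0,0,0,0,0,57],[-2,0,0,0,0,0,57],[-2,0,0,0,0,0,57],[-2,0,0,0,0,0,57]]]'; python3 w2.py 795
```

```text
t: 9.8
ee_pos: [574.2, -105.8, 46.3]
orientation: [-0.361, -3.114, -0.001]
ft_force: [-11.9, 3.3, 9.2]
width: 50.4
grasp_force: 5.9
side yaw rel 0.13 -0.19 front yaw rel 0.5 front n med 785.2 t 78.1 -9.8
```

The rack is firmly against the bar (12 N, no further motion) and square. I'll retreat.

```bash
python3 -m inch '[[[2,0,0,0,0,0,57],[5,0,0,0,0,0,57],[15,0,0,0,0,0,57],[35,0,0,0,0,0,57],[60,0,0,0,0,0,57],[90,0,-20,0,0,0,57],[120,0,-60,0,0,0,57],[150,0,-100,0,0,0,57],[150,0,-100,0,0,0,57],[150,0,-100,0,0,0,57]]]'; python3 w2.py 795; sed -i 's/<775/<788/' w.py; python3 w.py|tail -1; python3 -c "
import cv2;from h import *
a=cv2.resize(get('top')['frame'][80:300,180:420,::-1],None,fx=2,fy=2)
b=get('side')['frame'][130:350,180:400,::-1]
cv2.imwrite('pics/c8.png',np.hstack([a,cv2.copyMakeBorder(b,0,220,0,0,0)]))"
```

```text
t: 10.85
ee_pos: [432.3, -72.4, 147.8]
orientation: [0.361, 3.117, -0.0]
ft_force: [0.2, 0.2, -0.1]
width: 49.7
grasp_force: 0.0
side yaw rel 0.13 -0.19 front yaw rel 0.92 front n med 785.1 t 78.1 -9.8
trail [ 586.79834  -102.835236] lead [ 772.8391  -146.20364] len 191.02876 yaw -13.122015 lead n,t 785.8290710327148 34.17258542480468
```

View pics/c8.png

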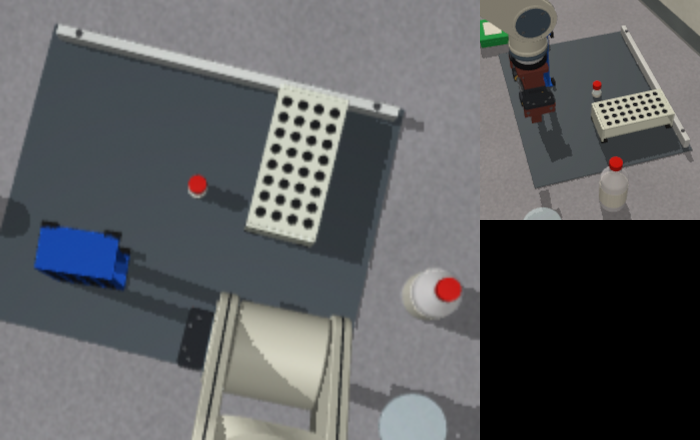

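The rack is flush with the bar and square (yaw -13.1° against -13.2°), and everything else is unmoved.

```bash
python3 -c "
from workcell import ctrl;print(ctrl.close_job())"
```

```text
the job is handed in; nothing more can be done
None
```

I handed the job in at about 11 s: the white rack is on its feet, holes up, square (about 0.1° off) and flush against the stop bar, and the blue rack is still standing with nothing else visibly moved; the hand-in returned no verdict.

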